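# Sort the bench kit into its trays

## Robot

A 7-joint arm with a two-finger parallel gripper is mounted at the origin on a cart in front of the work surface, level with it; the furniture and walls round the work are solid. World frame = base frame: x ahead of the robot, y to its left, z up, the work surface at z = 0. Lengths are in mm, angles in rad, forces in N, time in s.
With the tool pointing down it reaches from about 400 to 875 mm from the base axis. Payload 19.3 kg.
Tool frame: the origin (TCP) lies at the very end of the fingers, on their centre line; the grasp point (between the pads) lies 19 mm behind it (grip_point_offset is the z of the grasp point in the tool frame, in mm); z points along the fingers, x is the direction in which the jaws open and shut, and the axes are right-handed (so a half turn about z gives the same grasp; the last joint's range is limited). The gripper opens to 85 mm and grips with 20 to 120 N. Pads are 22 mm wide; open, the fingers measure 114 mm over their backs; the gripper's body (76 mm by 85 mm) begins 54 mm behind the grasp point. The pads swing forward as they close: fully open they stand 13 mm farther back than shut.
Start: joints at [1.265, 0.521, -0.036, 1.599, 0.021, 1.021, -0.113], TCP at [145.985, -607.703, 231.291] pointing down, gripper open.
Joint ranges: [-2.91, 2.91], [-0.3, 2.13], [-1.5, 1.42], [0.17, 2.43], [-1.26, 4.41], [0.16, 1.93], [-2.52, 2.52]. Speed limits (rad/s): [1.89, 1.89, 2.39, 2.39, 3.01, 3.01, 3.01].

## Interface

Orientations are given as a 3x3 rotation matrix whose columns are the frame's x, y, z axes.
In Python, from workcell import movep, movel, goto_joints, open_gripper, clamp, wait, inverse_kinematics, read_state, camera, PlanningError, finish_job, grip_point_offset gives the robot as it stands. Calls block until the motion is done:
- movep(position, orientation): joint-space move of the TCP to a pose.
- movel(position, frame=None, max_speed=150, guard=None): straight line of the TCP; frame=None keeps the orientation; max_speed is the mean speed in mm/s. With guard (N) it stops when the force on the tool has changed by that much, and returns True; else False.
- goto_joints(angles): joint-space move.
- open_gripper() and clamp(): open the fingers fully, or close them until they stop; the grip force is fixed at half the most.
- wait(seconds).
- inverse_kinematics(position, orientation): joint angles nearest the present ones, or None.
- read_state(): the state.
- camera(name): name is "scene" or "top" or "wrist"; returns a dict with "image" (400x640x3 uint8, blue, green, red), "range_z" (400x640 float32, mm along the optical axis (not along the pixel's ray), 0 where there is no reading), "fx", "fy", "cx", "cy" (pixels), "cam_to_world" (4x4, takes a point from camera to world coordinates). Camera axes: x right, y up, looking along -z (the intrinsics and any distortion apply to the point x, -y, -z); pixel columns grow to the right and rows downward; lengths in mm; the calibration is good to about 2 mm. A picture is of the moment at which its call begins.
A pose or a line that the arm cannot do raises PlanningError and nothing moves.
- finish_job(): hands the job in, once; it reports no verdict.
The state is a dict: "time": time; "qpos": joint angles; "qvel": joint speeds; "joint_efforts": joint torques, N m; "eef_pos": TCP position; "tool_rot": TCP orientation; "ft_force": force on the tool from outside, world axes, zero at the start; "torque": the same for the moment, N m; "finger_gap": finger opening in mm.
Only numpy, scipy, OpenCV 4.12 (cv2) and the standard library are available. Lean on these libraries where they do the work, as an engineer would, in place of code of your own. Each camera call takes 0.05 s, during which the arm holds its last target. There are 200 camera calls.

## Task

Clear up the bench by kind: lay the red folding hex keys and the blue-handled side cutters in the grey metal tray with the black mat, lay the marker pen and the flux brush in the white pen tray, and stand the brass weight upright in the small black round dish. Things that share a tray lie flat on its floor side by side, not on one another or on the rim. Leave the swab tub and the amber oil bottle standing where they are.

Things in the scene. Friction and masses are not known exactly. Their poses are not given: they have to be found in the camera images.
- hex_keys_c (a point): Red folding hex key set, 26 x 85 x 18 mm high. At the start it lies flat on the bench, turned at some angle. The point is its centre, half-way up (9 mm above its underside); its x axis runs across the 26 mm width, y along the length, z up.
- cutters_c (a point): Side cutters with blue handles, 48 x 111 x 12 mm high. At the start it lies flat on the bench, turned at some angle. The point is mid-length, 6 mm above the underside; y runs along the length from the grey jaws (-y) to the handle ends (+y), x across, z up. The handles spread from about 15 mm across near the joint (30 mm towards the jaws from the point) to 48 mm near the ends; across the point they are about 40 mm wide and can be gripped there.
- marker_c (a point): Marker pen, blue and white, 13 x 130 x 13 mm high, which does not roll. At the start it lies flat on the bench, turned at some angle. The point is its centre, 6.5 mm above its underside; y runs along the pen, x across, z up.
- brush_c (a point): Flux brush: thin pale metal handle with short dark bristles, 11 x 137 x 8 mm high. At the start it lies flat on the bench, turned at some angle. The point is mid-length, 4 mm above its underside; y runs along the brush with the bristles at -y, x across, z up.
- weight_c (a point): Turned brass hold-down weight with a knob on top, 40 mm diameter, 58 mm high, 0.5 kg, standing upright. The point is on its axis half-way up (29 mm above its foot), where it is 40 mm wide; z up.
- tool_tray: Tool tray: square low grey metal tray with a black ribbed mat, fixed to the bench. Inside 150 (x) x 150 (y) mm, walls 4 mm thick, mat surface 5 mm and rim 21 mm above the bench. Origin at the centre of its underside, z up.
- pen_tray: Pen tray: oblong low white tray with a white ribbed floor, fixed to the bench. Inside 165 (x, its length) x 110 (y) mm, walls 4 mm thick, floor 5 mm and rim 21 mm above the bench. Origin at the centre of its underside, z up.
- weight_dish: Small round black dish with a cork floor, fixed to the bench. Inside diameter 64 mm, outside 72 mm, floor 3 mm and rim 9 mm above the bench. Origin at the centre of its underside, z up.
- swab_tub: Pale tub of cotton swabs, the one just behind the trays, 58 mm diameter, 76 mm high, loose; a bystander. Origin at the centre of its underside, z up.
- oil_bottle: Small amber oil bottle with a black spout, the one just right of the trays, 35 mm diameter, 115 mm high, loose; a bystander. Origin at the centre of its underside, z up.
Not all that is in view belongs to the job. What is shaped like the part that bears marker_c but brown is not meant.

How it is judged:
By the outcome, as a careful person would: the job done as asked, in the order asked, and still so for the second after the job is handed in, with the robot touching nothing.
It also fails if it takes over 128 s, if anything falls off the work surface, if the arm or the gripper's body presses on something with over 40 N, if the wrist force passes 120 N, or if a joint passes its speed limit or range.

## Working session

There is one attempt and no reset: what is moved stays moved. The work goes in short steps, each a Python script; the robot and the scene stay as the last script left them, time stands still between calls to the robot, and variables do not carry over. Pictures are saved under pics/ and viewed, about 12 in all and at most 16, crops included, and the job is handed in when it is done.

```bash
ls; mkdir -p pics
cat > h.py <<'E'
import numpy as np, cv2
from workcell import *
def shot(name,fn=None):
    c=camera(name)
    if fn: cv2.imwrite('pics/'+fn+'.png',c['image']); np.savez('pics/'+fn+'.npz',**c)
    return c
def cloud(c):
    z=np.asarray(c['range_z'],float); v,u=np.mgrid[:z.shape[0],:z.shape[1]]
    P=np.stack([(u-c['cx'])/c['fx']*z,-(v-c['cy'])/c['fy']*z,-z,np.ones_like(z)],-1)
    W=P@np.asarray(c['cam_to_world']).T
    W=W[...,:3]; W[z==0]=np.nan
    return W
E
python3 - <<'E'
from h import *
for n in('scene','top'):
    c=shot(n,n+'0'); print(c.keys(),c['fx'],c['cam_to_world'].round(2).tolist() if hasattr(c['cam_to_world'],'round') else c['cam_to_world'])
    print({k:c[k] for k in c if k not in('image','range_z','cam_to_world')})
print(read_state()); print(grip_point_offset)
E
```

```text
pics
dict_keys(['image', 'range_z', 'fx', 'fy', 'cx', 'cy', 'cam_to_world']) 446.29312159293477 [[0.86, 0.21, -0.46, -56.12], [-0.5, 0.37, -0.78, -1162.8], [0.01, 0.9, 0.43, 679.03], [0.0, 0.0, 0.0, 1.0]]
{'fx': 446.29312159293477, 'fy': 446.29312159293477, 'cx': 326.66598215498124, 'cy': 199.45900391379655}
dict_keys(['image', 'range_z', 'fx', 'fy', 'cx', 'cy', 'cam_to_world']) 399.03321470199063 [[0.01, 1.0, -0.1, 487.8], [-1.0, 0.01, -0.01, -61.35], [-0.01, 0.1, 1.0, 1171.91], [0.0, 0.0, 0.0, 1.0]]
{'fx': 399.03321470199063, 'fy': 399.03321470199063, 'cx': 321.1281908916236, 'cy': 203.63349318302227}
{'time': 0.1, 'qpos': array([ 1.26480999,  0.52193738, -0.03630721,  1.5998858 ,  0.02117688,
        1.02110436, -0.11280297]), 'qvel': array([ 4.97386290e-04, -8.19506365e-04, -5.27449405e-05, -2.32191851e-03,
       -3.45410522e-04, -1.27719203e-04,  7.15296215e-04]), 'joint_efforts': array([ 5.07046687e-03, -9.28475547e+01,  1.98424302e+00, -3.70537198e+01,
        1.81395753e-02,  5.34373088e-03,  3.87892146e-05]), 'eef_pos': array([ 145.9065345 , -607.45384506,  230.81746803]), 'tool_rot': array([[ 2.33563992e-01, -9.72341394e-01, -2.75367087e-04],
       [-9.72340969e-01, -2.33564148e-01,  9.10122222e-04],
       [-9.49265389e-04,  5.51789204e-05, -9.99999548e-01]]), 'ft_force': array([ 0.75163822,  0.26980899, -0.47688131]), 'torque': array([0.01589573, 0.00133175, 0.03473911]), 'finger_gap': 85.19630400784438}
-18.700000000000003
```

View pics/top0.png

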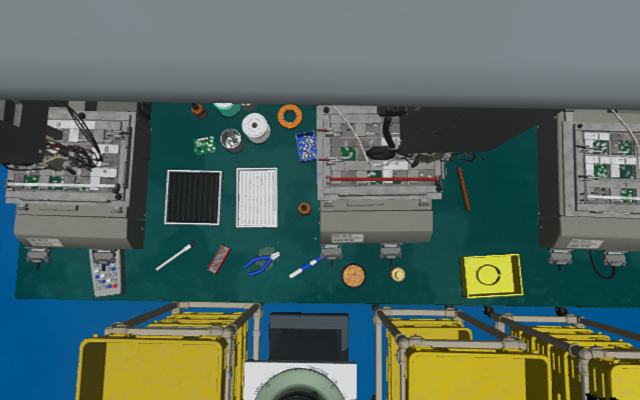

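View pics/scene0.png

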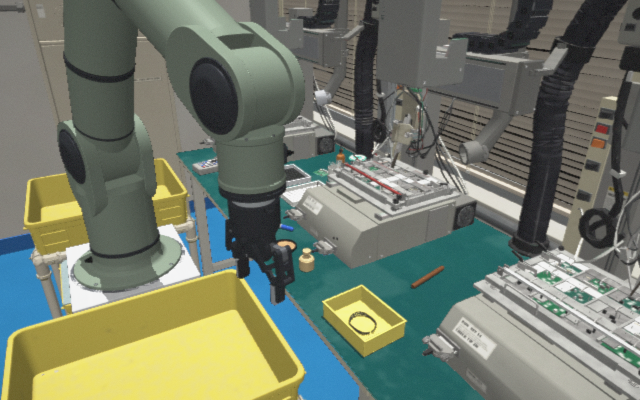

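Run:
```python
from h import *
c=dict(np.load('pics/top0.npz')); W=cloud(c); im=c['image']
crop=im[155:300,145:425]; cv2.imwrite('pics/crop1.png',cv2.resize(crop[:,:160],None,fx=4.9,fy=4,interpolation=3) if 0 else cv2.resize(crop[75:,:][:, :270],None,fx=2.9,fy=2.9,interpolation=cv2.INTER_CUBIC))
for n,(u,v) in dict(brush=(172,257),keys=(218,259),cut=(262,263),mark=(305,267),dish=(353,275),wt=(398,274),tool=(193,197),pen=(257,197),bottle=(305,208),tub=(231,140),bench=(240,285)).items(): print(n,W[v,u].round(1))
# heights of things: mask above bench
m=(W[...,2]>5)
```

```text
brush [441.1 374.4  13.4]
keys [437.5 240.   18.1]
cut [427.1 116.1   0. ]
mark [418.2  -9.8  11.3]
dish [ 3.967e+02 -1.489e+02  3.000e-01]
wt [ 405.5 -269.1   54.4]
tool [616.7 323.8   7.2]
pen [619.2 135.    9.1]
bottle [582.2 -10.1  85. ]
tub [775.6 205.4  60.5]
bench [363.3 177.7   1.7]
```

View pics/crop1.png

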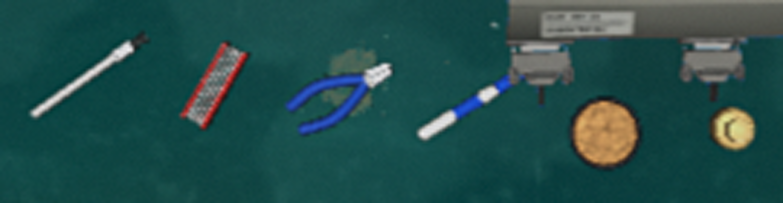

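```bash
cat >> h.py <<'E'
def R(yaw):
    c,s=np.cos(yaw),np.sin(yaw); return np.array([[c,s,0],[s,-c,0],[0,0,-1.]])
def best(pos,yaw):
    "jaw yaw modulo pi: the one nearest the present joints"
    q0=read_state()['qpos']; o=[]
    for k in(-1,0,1):
        q=inverse_kinematics(pos,R(yaw+k*np.pi))
        if q is not None: o.append((np.abs(np.array(q)-q0).max(),yaw+k*np.pi))
    return min(o)[1]
def go(x,y,z,yaw): movep([x,y,z],R(yaw))
def pix2w(c,u,v,z):
    M=np.asarray(c['cam_to_world']); d=M[:3,:3]@np.array([(u-c['cx'])/c['fx'],-(v-c['cy'])/c['fy'],-1]); o=M[:3,3]
    return o+d*(z-o[2])/d[2]
E
python3 - <<'E'
from h import *
c=dict(np.load('pics/top0.npz')); W=cloud(c)
# tray rims: bright / outlines, by height
for n,(u0,u1,v0,v1) in dict(tool=(158,228,160,232),pen=(230,284,160,234)).items():
    w=W[v0:v1,u0:u1].reshape(-1,3); w=w[(w[:,2]>3)&(w[:,2]<30)]
    r=cv2.minAreaRect(w[:,:2].astype(np.float32)); print(n,r,len(w))
y=best([430,180,330],0.0)
print(y); go(430,180,330,y); print(read_state()['time']); shot('wrist','w1')
E
```

```text
tool ((622.5140380859375, 327.33551025390625), (211.8954315185547, 210.3175048828125), 1.0298869609832764) 3144
pen ((622.1497802734375, 138.16116333007812), (217.7574462890625, 158.29446411132812), 1.2636075019836426) 2462
0.0
3.0583
```

View pics/w1.png

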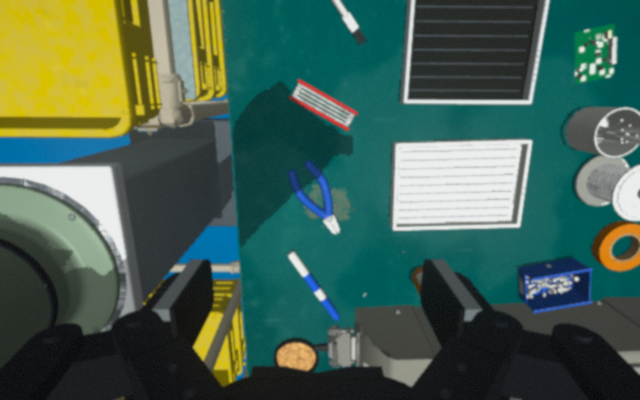

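```bash
cat >> h.py <<'E'
def rect(c,roi,z,f):
    "min-area rectangle in world mm, of the pixels in roi=(u0,v0,u1,v1) for which f(h,s,v) holds, on the plane z"
    u0,v0,u1,v1=roi; im=cv2.resize(c['image'][v0:v1,u0:u1],None,fx=4,fy=4,interpolation=cv2.INTER_CUBIC)
    h,s,v=[a.astype(int) for a in cv2.split(cv2.cvtColor(im,cv2.COLOR_BGR2HSV))]
    m=f(h,s,v).astype(np.uint8)
    n,l,st,_=cv2.connectedComponentsWithStats(m); k=1+st[1:,4].argmax()
    p=np.argwhere(l==k)[:,::-1]
    w=np.array([pix2w(c,u0+(a+.5)/4-.5,v0+(b+.5)/4-.5,z)[:2] for a,b in p],np.float32)
    B=cv2.boxPoints(cv2.minAreaRect(w)); e=[B[1]-B[0],B[2]-B[1]]; e.sort(key=np.linalg.norm)
    L=e[1]; return B.mean(0),np.linalg.norm(e[0]),np.linalg.norm(L),np.arctan2(L[1],L[0])%np.pi,w
white=lambda h,s,v:(s<90)&(v>110)
blue=lambda h,s,v:(h>104)&(h<130)&(s>110)&(v>60)
red=lambda h,s,v:((h<10)|(h>170))&(s>60)&(v>70)|((s<90)&(v>90))
E
python3 - <<'E'
from h import *
c=dict(np.load('pics/w1.npz'))
print(c['cam_to_world'][:3,3], c['fx'])
for n,a in dict(keys=((285,72,365,136),14,red),cut=((280,150,350,245),6,lambda h,s,v:blue(h,s,v)|white(h,s,v)),mark=((280,245,350,328),8,lambda h,s,v:blue(h,s,v)|white(h,s,v)),
  tool=((395,0,555,110),21,white),pen=((380,130,545,240),21,white)).items():
    r=rect(c,*a); print(n,[np.round(x,2).tolist() for x in r[:4]])
W=cloud(c)
for u,v in((325,105),(250,200),(316,285),(300,350),(461,182),(462,50)): print(W[v,u].round(1),pix2w(c,u,v,0).round(1))
im=cv2.resize(c['image'][70:370,270:400],None,fx=4,fy=4,interpolation=cv2.INTER_CUBIC)
cv2.imwrite('pics/c2.png',np.hstack([im[:600],im[600:1200]])[:600])
E
```

```text
[430.62450798 252.35437124 471.64824618] 353.4006810167041
keys [[439.1400146484375, 240.19000244140625], 29.25, 87.23999786376953, 2.640000104904175]
cut [[434.0, 117.66000366210938], 58.810001373291016, 111.87999725341797, 2.390000104904175]
mark [[426.5199890136719, -19.059999465942383], 15.6899995803833, 132.44000244140625, 2.140000104904175]
tool [[615.9199829101562, 298.3999938964844], 115.79000091552734, 161.3300018310547, 3.140000104904175]
pen [[617.9099731445312, 137.22999572753906], 123.2699966430664, 177.05999755859375, 0.029999999329447746]
[441.2 240.1  -1.3] [441.2 240.1   0. ]
[337.  111.9  -1.8] [337.4 112.5   0. ]
[429.  -15.6   8.6] [429.  -20.6   0. ]
[ 403.3 -134.9    2.3] [ 403.2 -136.8    0. ]
[626.5 138.7   4. ] [628.2 137.8   0. ]
[nan nan nan] [610.2 305.5   0. ]
```

View pics/c2.png

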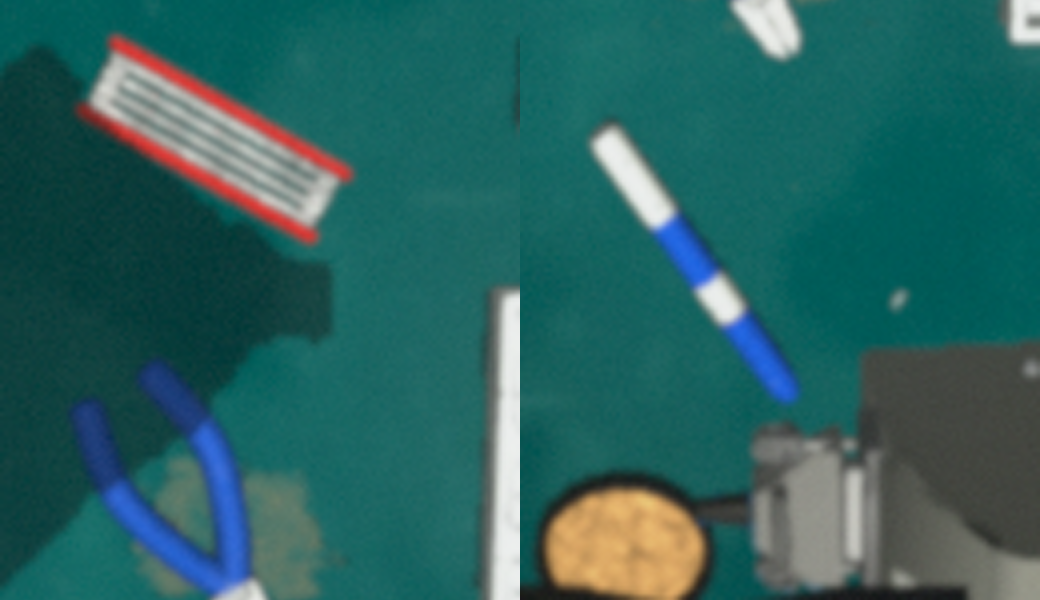

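Run:
```python
from h import *
y=best([480,270,320],0.0); go(480,270,320,y); print(read_state()['time']); shot('wrist','w2')
c=dict(np.load('pics/w1.npz'))
r=rect(c,(280,150,350,245),6,lambda h,s,v:blue(h,s,v)|white(h,s,v)); w=r[4]
for a in(2.03,2.07,2.11):
    d=np.array([np.cos(a),np.sin(a)]);n=np.array([-d[1],d[0]]); t=w@d;q=w@n
    C=(t.min()+t.max())/2*d+(q.min()+q.max())/2*n; print(a,C,np.ptp(t),np.ptp(q))
    # centre line of mask near both ends
    for s in(-45,-10,15,40):
        k=abs(t-(C@d)-s)<3; print(s,(q[k].min()-C@n).round(1),(q[k].max()-C@n).round(1))
```

```text
3.6333
2.03 [438.35093896 116.57047985] 112.92074259833763 61.875695089723024
-45 -4.1 13.9
-10 -29.3 28.3
15 -15.5 30.6
40 -13.4 29.9
2.07 [438.58950141 116.75106938] 112.39041980667767 60.755986582507205
-45 -17.1 15.9
-10 -30.4 29.1
15 -15.9 30.0
40 -14.5 28.9
2.11 [438.68607006 117.1514834 ] 112.26950019543636 59.54994399849852
-45 -16.4 17.8
-10 -29.8 29.8
15 -16.6 29.5
40 -15.6 27.7
```

View pics/w2.png

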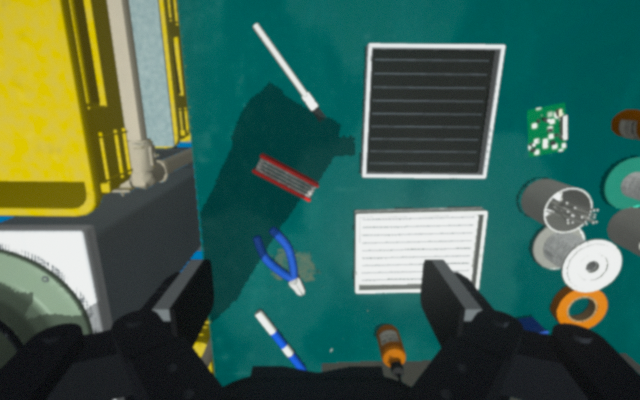

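Run:
```python
from h import *
c=dict(np.load('pics/w2.npz'))
for n,a in dict(keys=((245,145,325,205),14,red),mark=((250,305,305,369),8,lambda h,s,v:blue(h,s,v)|white(h,s,v)),brushhandle=((245,18,323,112),6,white),
  tool=((355,38,512,185),21,white),pen=((345,200,495,300),21,white)).items():
    r=rect(c,*a); print(n,[np.round(x,2).tolist() for x in r[:4]])
print('brush ends',pix2w(c,255,24,4),pix2w(c,322,117,4))
r=rect(c,(250,225,310,300),6,blue); w=r[4]
for a in(2.03,2.07,2.11):
    d=np.array([np.cos(a),np.sin(a)]);n=np.array([-d[1],d[0]]); t=w@d;q=w@n
    print(a,t.max(),[( (q[abs(t-t.max()+s)<2].min()+q[abs(t-t.max()+s)<2].max())/2).round(1) for s in(10,25,40,60,70)],[np.ptp(q[abs(t-t.max()+s)<2]).round(1) for s in(10,25,40,60)], pix2w(c,301,294,6)[:2]@np.c_[d,n])
```

```text
keys [[439.5199890136719, 240.49000549316406], 30.5, 86.6500015258789, 2.630000114440918]
mark [[423.69000244140625, -14.979999542236328], 15.729999542236328, 123.19000244140625, 2.140000104904175]
brushhandle [[441.55999755859375, 375.55999755859375], 13.680000305175781, 121.16999816894531, 2.2100000381469727]
tool [[616.1099853515625, 321.32000732421875], 161.10000610351562, 161.44000244140625, 3.130000114440918]
pen [[618.1199951171875, 139.6999969482422], 127.30999755859375, 177.0399932861328, 0.029999999329447746]
brush ends [406.79876526 423.70621644   4.        ] [486.1437268  317.06777045   4.        ]
2.03 -33.36912583168229 [np.float64(-436.2), np.float64(-436.8), np.float64(-436.9), np.float64(-437.4), np.float64(-437.8)] [np.float64(40.7), np.float64(46.4), np.float64(47.2), np.float64(37.3)] [-143.83621508 -438.38909939]
2.07 -51.29493988071141 [np.float64(-433.9), np.float64(-433.9), np.float64(-433.8), np.float64(-433.8), np.float64(-433.5)] [np.float64(40.9), np.float64(46.4), np.float64(47.0), np.float64(36.9)] [-161.25204965 -432.28652039]
2.11 -68.46803779949207 [np.float64(-431.0), np.float64(-430.3), np.float64(-430.0), np.float64(-429.2), np.float64(-428.7)] [np.float64(41.0), np.float64(46.7), np.float64(46.8), np.float64(37.4)] [-178.40991533 -425.49237518]
```

```bash
cat >> h.py <<'E'
def pick(x,y,yaw,z,up=130):
    yaw=best([x,y,up],yaw); go(x,y,up,yaw)
    print('guard',movel([x,y,z],max_speed=120,guard=25)); clamp(); s=read_state(); print('gap',s['finger_gap'],s['eef_pos'],s['ft_force'])
    movel([x,y,up],max_speed=150); s=read_state(); print('lifted gap',s['finger_gap'],'t',s['time']); return yaw
def place(x,y,yaw,z,up=130):
    go(x,y,up,yaw); print('guard',movel([x,y,z],max_speed=100,guard=20),read_state()['eef_pos']); open_gripper(); movel([x,y,up],max_speed=150); print('t',read_state()['time'])
E
python3 - <<'E'
from h import *
yaw=pick(439.5,240.3,2.635-np.pi/2,6)
print(yaw,read_state()['qpos'].round(2))
shot('wrist','w3')
for y in(0,np.pi,-np.pi):
    q=inverse_kinematics([638,294,130],R(y)); print(y,None if q is None else np.round(q,2))
E
```

```text
guard False
gap 24.033504416528775 [439.56676625 240.26101342   6.3513301 ] [-2.66131206 -1.55099545  8.64086572]
lifted gap 24.487752542745206 t 7.2333
1.0642036732051032 [ 0.19  0.75 -1.16  1.98  0.84  1.   -0.32]
0 [-0.05  0.88 -0.83  1.43  0.68  1.13 -0.99]
3.141592653589793 [ 0.14  1.16 -1.4   1.41  1.14  1.48  1.93]
-3.141592653589793 [ 0.14  1.16 -1.4   1.41  1.14  1.48  1.93]
```

View pics/w3.png

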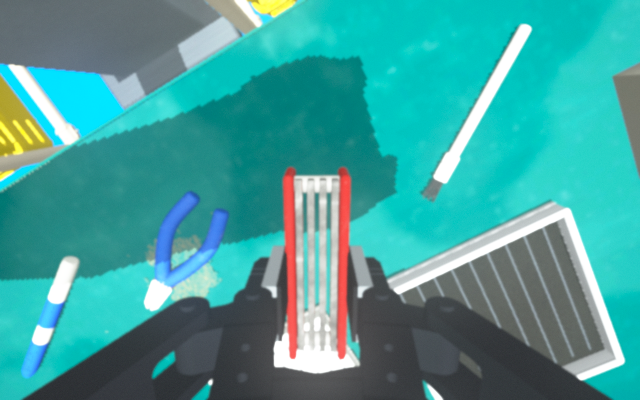

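Run:
```python
from h import *
place(638,294,0.0,13)
c=shot('wrist','w4')
yaw=pick(431.7+14*np.cos(2.07),114+14*np.sin(2.07),2.07-np.pi/2,1.5)
print(yaw); shot('wrist','w5')
cv2.imwrite('pics/w45.png',np.vstack([cv2.resize(cv2.imread(f'pics/{n}.png'),(480,300)) for n in('w4','w5')]))
for y in(0,np.pi,-np.pi):
    q=inverse_kinematics([598,351,130],R(y)); print(y,None if q is None else np.round(q,2))
```

```text
guard False [638.31905215 294.24966743  13.73334814]
t 10.9833
guard False
gap 44.48048441647254 [425.25937219 126.22056253   2.17697672] [-3.26009498 -3.16917556 20.61789816]
lifted gap 44.37340482430288 t 14.7917
0.4992036732051033
0 [-0.16  0.86 -0.8   1.45  0.65  1.1  -1.08]
3.141592653589793 [ 0.05  1.15 -1.4   1.44  1.13  1.46  1.81]
-3.141592653589793 [ 0.05  1.15 -1.4   1.44  1.13  1.46  1.81]
```

View pics/w45.png

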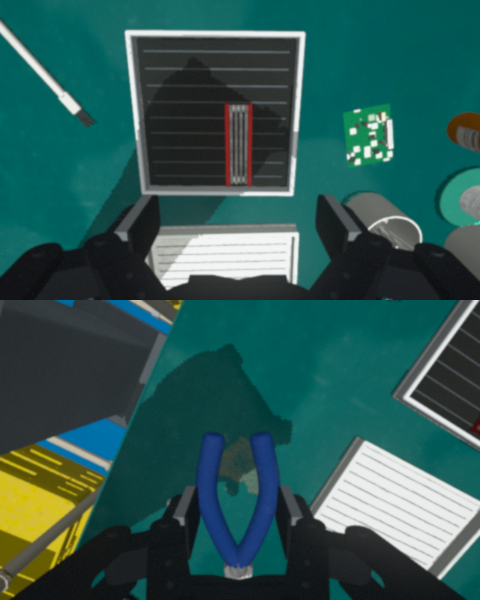

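Run:
```python
from h import *
place(597,351,0.0,9)
shot('wrist','w6')
a=2.14; 
# jaw axis across the marker
yaw=pick(425.8,-18,a-np.pi/2,2.5)
print(yaw); shot('wrist','w7')
cv2.imwrite('pics/w67.png',np.vstack([cv2.resize(cv2.imread(f'pics/{n}.png'),(480,300)) for n in('w6','w7')]))
for y in(np.pi/2,-np.pi/2):
    q=inverse_kinematics([618,158,130],R(y+.03)); print(y,None if q is None else np.round(q,2))
print(read_state()['qpos'].round(2))
```

```text
guard False [597.34155779 351.21002815   9.6963867 ]
t 18.7417
guard False
gap 9.005770780727664 [425.86506388 -18.046314     2.73868002] [-1.34580839 -0.46553957  8.74347022]
lifted gap 8.93990662288076 t 23.1917
0.5692036732051036
1.5707963267948966 [ 0.33  0.95 -1.17  1.61  0.92  1.22  0.57]
-1.5707963267948966 [-0.07  0.69 -0.42  1.63  0.34  0.9  -2.16]
[ 0.69  0.56 -1.02  2.16  0.69  0.79 -0.21]
```

View pics/w67.png

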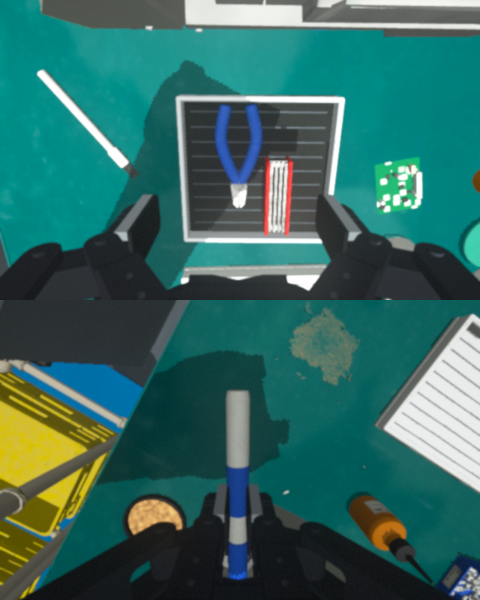

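Run:
```python
from h import *
place(618,158,np.pi/2+.03,19.5)
shot('wrist','w8')
a=2.215
yaw=pick(446,371,a-np.pi/2,1)
print(yaw); shot('wrist','w9')
cv2.imwrite('pics/w89.png',np.vstack([cv2.resize(cv2.imread(f'pics/{n}.png'),(480,300)) for n in('w8','w9')]))
```

```text
guard False [618.32124061 158.14466068  20.12350313]
t 27.125
guard False
gap 7.616798667640042 [446.09366348 371.02771586   1.23516483] [-0.83824735 -0.58788856  5.78973971]
lifted gap 7.7129360765831185 t 31.3833
0.6442036732051033
```

View pics/w89.png

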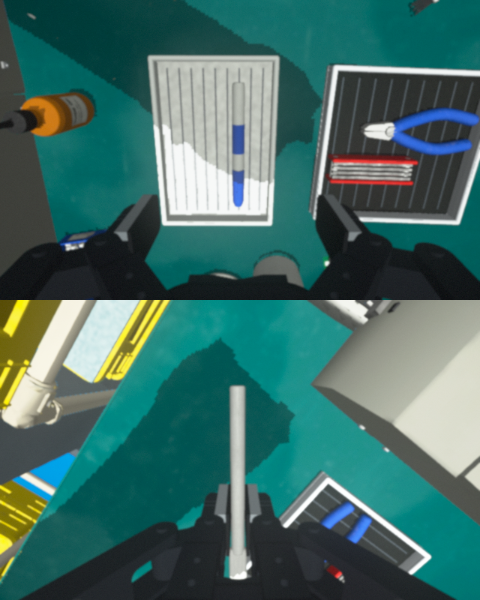

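Run:
```python
from h import *
place(618,122,np.pi/2+.03,18)
shot('wrist','wa')
y=best([430,-140,200],0.0); go(430,-140,200,y); print(read_state()['time']); 
go(420,-260,250,y); print(read_state()['time']); shot('wrist','wb')
cv2.imwrite('pics/wab.png',np.vstack([cv2.resize(cv2.imread(f'pics/{n}.png'),(480,300)) for n in('wa','wb')]))
```

```text
guard False [618.33219529 122.1189577   18.62336638]
t 35.65
36.95
37.5333
```

View pics/wab.png

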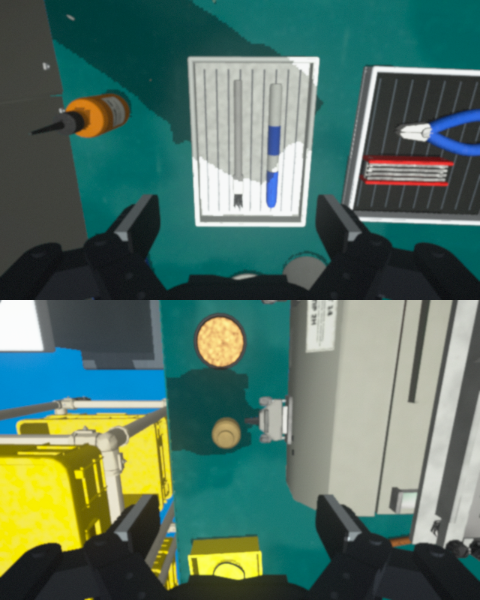

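Run:
```python
from h import *
c=dict(np.load('pics/wb.npz')); W=cloud(c)
cork=lambda h,s,v:(h>8)&(h<30)&(s>70)&(v>90)
for n,roi,z in(('dish',(245,5,345,110),3),('wt',(275,150,330,205),58),('wt29',(275,150,330,205),29)):
    r=rect(c,roi,z,cork); w=r[4]; (x,y),rad=cv2.minEnclosingCircle(w); print(n,r[0].round(1),w.mean(0).round(1),round(x,1),round(y,1),round(rad,1))
for u,v in((303,172),(303,177),(362,152),(375,155),(386,150),(395,100),(420,100),(395,200)): print((u,v),W[v,u].round(0))
cv2.imwrite('pics/c3.png',cv2.resize(c['image'][0:220,230:410],None,fx=2.7,fy=2.7,interpolation=cv2.INTER_CUBIC))
```

```text
dish [ 396.8 -148.4] [ 396.7 -147.8] 396.7 -148.4 32.5
wt [ 405.7 -262.7] [ 405.9 -262.7] 405.7 -262.7 20.1
wt29 [ 404.4 -269.3] [ 404.6 -269.3] 404.5 -269.2 21.9
(303, 172) [ 407. -263.   33.]
(303, 177) [ 407. -263.   55.]
(362, 152) [ 466. -241.   39.]
(375, 155) [ 479. -244.   38.]
(386, 150) [ 489. -238.   44.]
(395, 100) [ 490. -191.   64.]
(420, 100) [ 505. -190.   92.]
(395, 200) [ 494. -281.   74.]
```

View pics/c3.png

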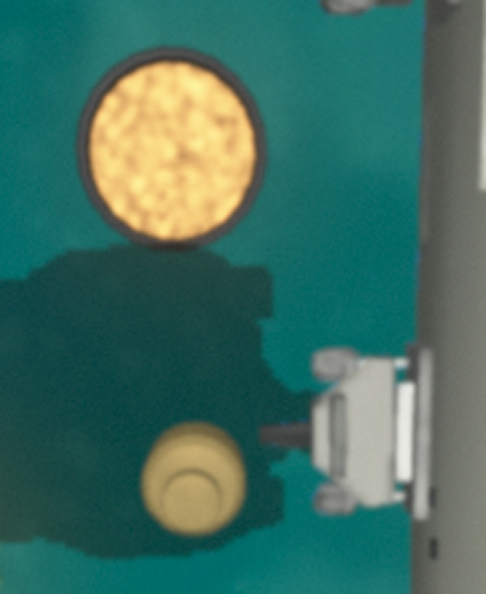

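Run:
```python
from h import *
c=dict(np.load('pics/wb.npz'))
k=pix2w(c,230+192/2.7,492/2.7,57); print(k)
x,y=405.5,k[1] if abs(k[1]+267)<4 else -267.
yaw=best([x,y,130],np.pi/2)
for p in([x,y,130],[x,y,10],[396.7,-148.4,130],[396.7,-148.4,13]): print(inverse_kinematics(p,R(yaw)))
yaw=pick(x,y,np.pi/2,10)
shot('wrist','wc')
```

```text
[ 405.50464618 -267.77501268   57.        ]
[ 1.3658212   0.86347623 -1.35228087  2.00920108  0.9609943   1.13180104
  1.14855717]
[ 1.24631589  1.00125712 -1.13227752  2.06063763  1.18734022  0.96522215
  1.00788327]
[ 1.19341379  0.7713605  -1.36706937  2.15848877  0.9212731   1.02991578
  0.87817233]
[ 1.01558267  0.90866249 -1.08666589  2.21591573  1.2010806   0.84599593
  0.68134787]
guard False
gap 37.14034969833703 [ 405.75127204 -268.31805071   10.60496311] [-2.75994687 -3.08605464 12.98465614]
lifted gap 37.32297802663872 t 41.3583
```

View pics/wc.png

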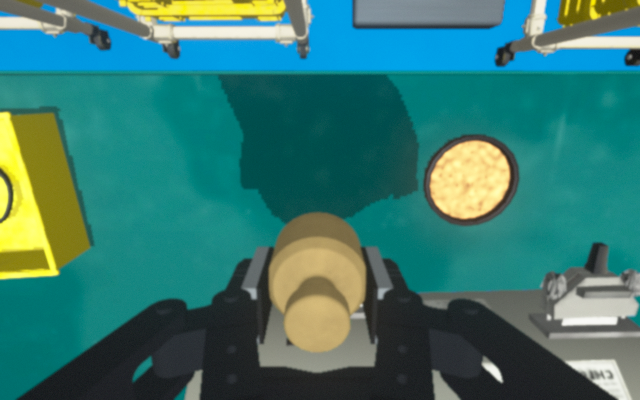

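Run:
```python
from h import *
c=dict(np.load('pics/wc.npz'))
print(rect(c,(415,125,530,230),3,lambda h,s,v:(h>8)&(h<30)&(s>70)&(v>90))[0])
place(396.7,-148.4,best([396.7,-148.4,130],np.pi/2),13.4)
shot('wrist','wd')
movep([420,-250,300],read_state()['tool_rot']); print(read_state()['time'])
shot('top','we')
c=dict(np.load('pics/we.npz'))
cv2.imwrite('pics/wde.png',np.vstack([cv2.resize(cv2.imread('pics/wd.png'),(400,250)),cv2.resize(c['image'][155:295,150:410],(650,350),interpolation=cv2.INTER_CUBIC)[:, :400]]) if 0 else np.vstack([cv2.copyMakeBorder(cv2.resize(cv2.imread('pics/wd.png'),(400,250)),0,0,0,250,cv2.BORDER_CONSTANT),cv2.resize(c['image'][155:295,150:410],(650,350),interpolation=cv2.INTER_CUBIC)]))
```

```text
[ 396.7517  -148.13525]
guard True [ 396.23610301 -148.2465238    13.5915795 ]
t 44.5667
45.4333
```

View pics/wde.png

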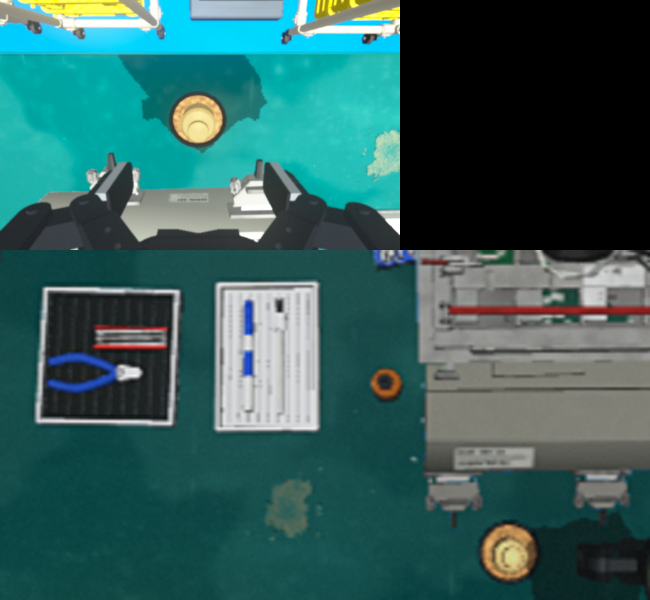

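Run:
```python
from h import *
go(430,0,250,best([430,0,250],0.0)); go(580,250,200,0.0); c=shot('wrist','wf'); W=cloud(c); print(read_state()['time'])
im=c['image']; h=cv2.cvtColor(im,cv2.COLOR_BGR2HSV); m=(h[...,0]>104)&(h[...,0]<130)&(h[...,1]>110)&(W[...,1]>280)
w=W[m&(W[...,0]>530)&(W[...,0]<700)]; print(len(w)); 
for a in range(330,400,10):
    q=w[(w[:,1]>=a)&(w[:,1]<a+10),2]; print(a,len(q),np.median(q).round(1) if len(q) else '')
```

```text
49.275
3113
330 384 15.2
340 388 15.1
350 380 15.2
360 393 15.2
370 419 15.2
380 421 15.2
390 91 14.3
```

View pics/wf.png

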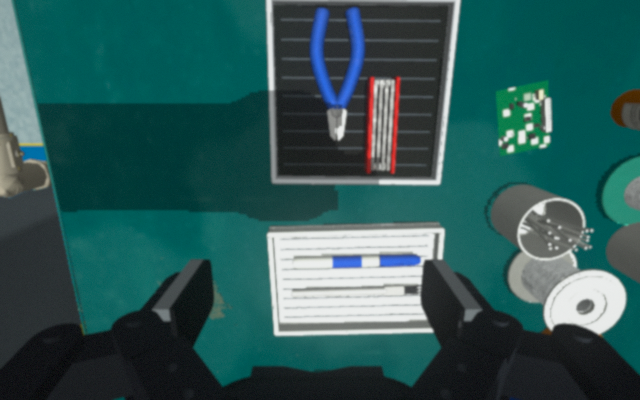

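The cutters lie level: their tops read 15 mm along the whole length, and the handle ends are clear of the wall. Everything else is flat and separate, and the tub and bottle have not moved.

```bash
python3 -c "
from h import *
wait(0.3); finish_job()"
```

```text
the job is handed in; nothing more can be done
```

The bench is cleared and the job is handed in, at about 50 s on the robot's clock against the 128 s limit. I placed things in the order asked:

- **Tool tray:** the hex keys and cutters lie side by side on the mat. In the last close view the cutters' tops read about 15 mm along their length, so they are flat. Their handle ends are clear of the wall by only about 3–5 mm.
- **Pen tray:** the marker and brush lie side by side on the floor. I let both drop the last 10–15 mm so the opening fingers would clear the rim. Both looked flat and separate afterwards.
- **Dish:** the brass weight stands upright inside the rim. The descent stopped on contact as it touched the dish floor, at the height expected.
- **Bystanders:** I saw no sign that the swab tub or the oil bottle had moved; I judged this by eye and did not measure it.

No check failed. My camera estimates for the tool tray's centre differed by about 5 mm, and I used the value from the closer wrist view. I left the brown look-alike pen alone.

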